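# Put the toolroom pieces on their shadow pads

### The job

Put each of the four loose steel toolroom pieces (long setup block, V-block, drill chuck, L-shaped angle plate) on the shadow pad whose painted silhouette has its shape, standing the same way up as now and turned so that it covers the silhouette. Set the pieces down gently rather than dropping them, and leave the amber jar standing where it is.

Things in the scene. Friction and masses are not known exactly. Their poses are not given: they have to be found in the camera images.
- block: Loose steel setup block with drilled holes, standing on its long narrow face: 76 mm long (x) by 25 mm thick (y) by 51 mm high (z), about 0.55 kg. Origin: centre of its underside. It fits its silhouette either way round (yaw or yaw + pi).
- vblock: Loose steel V-block with a V groove along the middle of its top, groove along x: 56 mm (x) by 46 mm (y) by 40 mm high (z); the groove is 30 mm wide and 15 mm deep, the sides at y = +-23 mm are plain and vertical. About 0.5 kg. Origin: centre of its underside. It fits its silhouette either way round (yaw or yaw + pi).
- chuck: Loose round steel drill chuck, standing upright on its flat back with the jaws up: cylinder 42 mm in diameter up to 40 mm high, then a cone narrowing to 24 mm at 56 mm, jaw tips to 60 mm. About 0.4 kg. Origin: centre of its underside; z up along its axis. Its yaw does not matter.
- angle: Loose steel angle plate, standing so that it is an L seen from above, 40 mm high, about 0.45 kg. Origin: at underside level, on the inside corner where the inner faces of the two legs meet. Each leg is 16 mm thick: one leg fills x from -16 to 44 mm, y from -16 to 0 mm; the other fills x from -16 to 0 mm, y from 0 to 44 mm. The space x > 0, y > 0 is open.
- pad_block: Fixed flat black rubber pad, 88 x 88 x 4 mm, with a yellow painted silhouette: a long rectangle 76 mm (x) by 25 mm (y), in the middle. Place for the setup block. Origin: centre of its underside, top 4 mm above; x runs along the rectangle.
- pad_vblock: Fixed flat black rubber pad, 88 x 88 x 4 mm, with a yellow painted silhouette: a stout rectangle 56 mm (x) by 46 mm (y), in the middle, with a thin black line along x marking the groove. Place for the V-block. Origin: centre of its underside, top 4 mm above; x runs along the groove line.
- pad_chuck: Fixed flat black rubber pad, 88 x 88 x 4 mm, with a yellow painted silhouette: a disc 42 mm in diameter, in the middle. Place for the drill chuck. Origin: centre of its underside, top 4 mm above.
- pad_angle: Fixed flat black rubber pad, 88 x 88 x 4 mm, with a yellow painted silhouette: an L, 60 x 60 mm over all, legs 16 mm wide, its overall square centred on the pad. Origin: centre of its underside, top 4 mm above; the L's inside corner is at x = y = -14 mm, one leg runs from it to +x, the other to +y, so the angle plate fits one way only: origin at (-14, -14) mm, axes along the pad's.
- jar: Closed amber glass jar, black cap, 52 mm in diameter, 75 mm high, standing loose among the pieces; leave it alone. Origin: centre of its underside. (Not listed: a small nut, bearing, socket and slug, each under 33 mm wide and 30 mm high, lie between the listed things; the equipment at the back and sides is outside the working area and at most 0.2 m high.)
Mind the look-alikes: they are no part of the job. What is shaped like the chuck but purple or yellow is not meant.

How it is judged (in metres and radians):
At the end, for the whole second after the job is handed in: Each piece rests upright on its own pad, within 10 mm of the silhouette (angle plate: 10 mm along each pad axis, right way round), underside less than 4 mm above the pad; block, V-block and angle plate within 0.2 rad of the silhouette; jar upright within 30 mm of its start (horizontal distance between block and pad_block below 0.01 m and angle between the x axis of block and the x axis of pad_block, either way round below 0.2 rad and z of block in the frame of pad_block below 0.008 m and angle between each of block, vblock, chuck, angle's own z axis and vertical below 0.1 rad and linear speed of each of block, vblock, chuck, angle below 0.02 m/s and angular speed of each of block, vblock, chuck, angle below 0.2 rad/s and horizontal distance between vblock and pad_vblock below 0.01 m and angle between the x axis of vblock and the x axis of pad_vblock, either way round below 0.2 rad and z of vblock in the frame of pad_vblock below 0.008 m and horizontal distance between chuck and pad_chuck below 0.01 m and z of chuck in the frame of pad_chuck below 0.008 m and x of angle in the frame of pad_angle between -0.024 and -0.004 m and y of angle in the frame of pad_angle between -0.024 and -0.004 m and x of pad_angle in the frame of angle above 0 m and y of pad_angle in the frame of angle above 0 m and angle between the x axis of angle and the x axis of pad_angle, either way round below 0.2 rad and z of angle in the frame of pad_angle below 0.008 m and distance of jar from where it was at the start of the episode below 0.03 m and angle between jar's own z axis and vertical below 0.2 rad); the robot touches nothing.
It fails at once if the block is dropped or thrown down (faster than 0.5 m/s within 15 mm of the table) (linear speed of block above 0.5 m/s and height (world z) of block below 0.015 m).
It fails at once if the vblock is dropped or thrown down (faster than 0.5 m/s within 15 mm of the table) (linear speed of vblock above 0.5 m/s and height (world z) of vblock below 0.015 m).
It fails at once if the chuck is dropped or thrown down (faster than 0.5 m/s within 15 mm of the table) (linear speed of chuck above 0.5 m/s and height (world z) of chuck below 0.015 m).
It fails at once if the angle is dropped or thrown down (faster than 0.5 m/s within 15 mm of the table) (linear speed of angle above 0.5 m/s and height (world z) of angle below 0.015 m).
It fails at once if the jar is knocked over or pushed more than 30 mm (angle between jar's own z axis and vertical above 0.5 rad or distance of jar from where it was at the start of the episode above 0.03 m).
It also fails if it takes over 112 s, if anything falls off the work surface, if the arm or the gripper's body presses on something with over 40 N, if the wrist force passes 120 N, or if a joint passes its speed limit or range.

### The arm

A 7-joint arm with a two-finger parallel gripper is mounted at the origin on the work surface. World frame = base frame: x ahead of the robot, y to its left, z up, the work surface at z = 0. Lengths are in m, angles in degrees, forces in N, time in s.
With the tool pointing down it reaches from about 0.4 to 0.875 m from the base axis. Payload 19.3 kg.
Tool frame: the origin (TCP) lies midway between the tips of the shut fingers; the grasp point (between the pads) lies 19 mm behind it; z points along the fingers, y is the direction in which the jaws open and shut (so a half turn about z gives the same grasp; the last joint's range is limited). The gripper opens to 85 mm and grips with 20 to 120 N. Pads are 22 mm wide; open, the fingers measure 114 mm over their backs; the gripper's body (76 mm by 85 mm) begins 54 mm behind the grasp point. The pads swing forward as they close: fully open they stand 13 mm farther back than shut.
Start: joints at [67.941, 29.874, -2.08, 91.645, 1.215, 58.505, -6.463], TCP at [0.193, -0.594, 0.205] pointing down, gripper open.
Joint ranges: [-166.77, 166.77], [-17.47, 122.26], [-85.68, 81.53], [9.62, 139.38], [-72.42, 252.41], [9.2, 110.78], [-144.41, 144.41]. Speed limits (degrees/s): [108.29, 108.29, 136.94, 136.94, 172.46, 172.46, 172.46].

### API

Orientations are given as [roll, pitch, yaw] about the fixed x, y, z axes, in that order (R = Rz(yaw) Ry(pitch) Rx(roll)).
In Python, from plant import ctrl gives the robot as it stands.
- The arm moves only by the shell command python3 -m crank 'ROWS' [FORCE]. ROWS is JSON, a list of rows, each an object of numbers: "fingers": the finger opening in mm, from 0 to 85.4; "x", "y", "z": the shift along the tool's x, y, z in mm; "spin": the turn about the tool's z in degrees. A call has 1 to 20 rows; each row is the pose to reach, as a shift and turn from the pose commanded when the call began, along the tool's axes at that moment; what a row does not reach only later rows make up. A row lasts 1/12 s, in which the tool goes at most 41.7 mm and 7.16 degrees, less where a joint would pass 70% of its speed; a pose out of reach is approached as far as the arm can. A call with a gripper value outside its range is refused whole. The fingers move at their own pace and stop on an object; FORCE is the grip in N (left out, the last holds). Time passes only in rows, so rows that repeat a pose let the fingers close. It gives the time, the measured TCP pose, the force and the opening at its end, in the units of the state.
- ctrl.get_state(): the state, without advancing time (a new reading comes with each control period).
- ctrl.capture(name): name is "side" or "top"; returns the picture (480x640x3 uint8, blue, green, red); there is no depth.
- ctrl.camera_info(name): a dict with "K" (3x3 intrinsics, pixels), "k1" (the pictures are not rectified: a ray, as slopes to the right and down, at radius r is drawn at 1 + k1 r^2 times it, then the intrinsics apply), "position" and "orientation" of the camera in the world. Camera axes: x right, y down, z forward; pixel columns grow to the right and rows downward; lengths in m; the calibration is good to about 2 mm. A picture is of the moment at which its call begins. camera_info takes no time and is no camera call.
- ctrl.job_done(): hands the job in, once; it reports no verdict.
The state is a dict: "t": time; "joint_positions": joint angles; "dq": joint speeds; "effort": joint torques, N m; "tool_pos": TCP position; "tcp_rot": TCP orientation; "wrist_force": force on the tool from outside, world axes, zero at the start; "torque": the same for the moment, N m; "width": finger opening in m.
Only numpy, scipy, OpenCV 4.12 (cv2) and the standard library are available. Lean on these libraries where they do the work, as an engineer would, in place of code of your own. Each camera call takes 0.05 s, during which the arm holds its last target. There are 200 camera calls.

## Working session

There is one attempt and no reset: what is moved stays moved. The work goes in short steps, Python scripts to look and compute and a shell command to move; the robot and the scene stay as the last step left them, time stands still between calls to the robot, and variables do not carry over. Pictures are saved under pics/ and viewed, about 12 in all and at most 16, crops included, and the job is handed in when it is done.

```bash
mkdir -p pics; ls; python3 - <<'E'
from plant import ctrl
import cv2
print(ctrl.get_state())
for n in("top","side"):
    cv2.imwrite(f"pics/{n}0.png",ctrl.capture(n)); print(n,ctrl.camera_info(n))
E
```

```text
pics
{'t': 0.0, 'joint_positions': array([67.94129707, 29.90714609, -2.07996699, 91.67252571,  1.21359396,
       58.5062177 , -6.46384607]), 'dq': array([-0.00795481, -0.04323909, -0.03071042,  0.06032664,  0.11135568,
        0.03126902, -0.01422999]), 'effort': array([-7.07086165e-04, -9.27097392e+01,  1.97979346e+00, -3.69929516e+01,
        1.78649335e-02,  8.08637822e-03,  5.33605407e-05]), 'tool_pos': array([ 0.19335591, -0.59395634,  0.20495575]), 'tcp_rot': array([-1.79936283e+02,  4.40897266e-03,  1.80332554e+01]), 'wrist_force': array([0.21949135, 0.05919397, 0.37029754]), 'torque': array([ 0.03555735, -0.01884062, -0.014772  ]), 'width': 0.08562362235523238}
top {'K': array([[484.3157959 ,   0.        , 324.34663909],
       [  0.        , 484.3157959 , 238.60331386],
       [  0.        ,   0.        ,   1.        ]]), 'k1': -0.009453507143926128, 'position': array([ 0.39291395, -0.03180862,  1.11551968]), 'orientation': array([-173.8609432 ,    1.13269484,  -90.9899396 ])}
side {'K': array([[546.82567065,   0.        , 325.90191735],
       [  0.        , 546.82567065, 236.99891298],
       [  0.        ,   0.        ,   1.        ]]), 'k1': 0.041219637765569694, 'position': array([0.36263575, 0.9483357 , 0.92073323]), 'orientation': array([-131.62814509,    0.40788112, -171.73981029])}
```

View pics/top0.png

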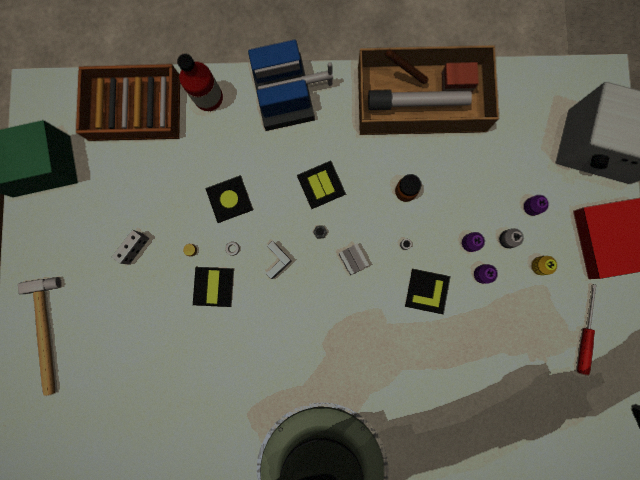

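View pics/side0.png

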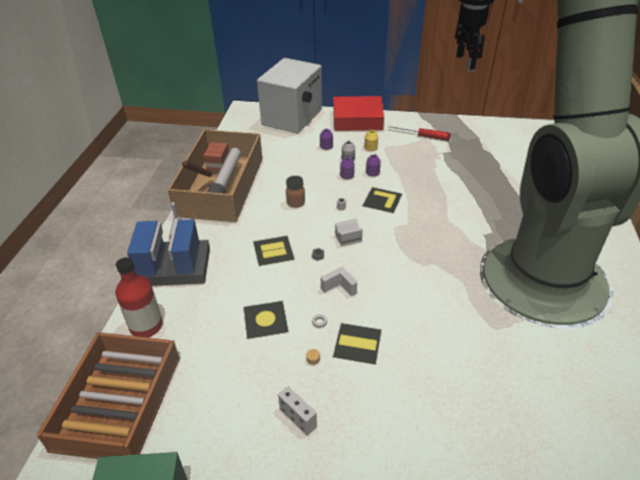

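```bash
cat > h.py <<'E'
import cv2,numpy as np
from scipy.spatial.transform import Rotation as R
from plant import ctrl
def ray(n,uv):
    c=ctrl.camera_info(n)
    p=cv2.undistortPoints(np.array(uv,float).reshape(-1,1,2),c["K"],np.array([c["k1"],0,0,0,0.]))[:,0]
    d=np.c_[p,np.ones(len(p))]@R.from_euler('xyz',c["orientation"],degrees=True).as_matrix().T
    return np.array(c["position"]),d
def onz(n,uv,z):
    o,d=ray(n,uv); return (o+d*((z-o[2])/d[:,2])[:,None])[:,:2]
def pix(n,P):
    c=ctrl.camera_info(n); M=R.from_euler('xyz',c["orientation"],degrees=True).as_matrix()
    q=(np.atleast_2d(P)-c["position"])@M; q=q[:,:2]/q[:,2:]
    q=q*(1+c["k1"]*(q**2).sum(1))[:,None]
    return q@c["K"][:2,:2].T+c["K"][:2,2]
E
python3 - <<'E'
from h import *
im=cv2.imread("pics/top0.png")
hsv=cv2.cvtColor(im,cv2.COLOR_BGR2HSV)
y=cv2.inRange(hsv,(22,120,90),(38,255,255))
print("yellow")
for c in cv2.findContours(y,0,2)[0]:
    if cv2.contourArea(c)>60:
        p=onz("top",c,.004).astype(np.float32); r=cv2.minAreaRect(p); print(np.round(c.mean((0,1))),np.round(r[0],4),np.round(r[1],4),round(r[2],1))
k=cv2.inRange(im,(0,0,0),(60,60,60))|y
k=cv2.morphologyEx(k,cv2.MORPH_CLOSE,np.ones((3,3)))
print("pads")
for c in cv2.findContours(k,0,2)[0]:
    if 900<cv2.contourArea(c)<2500:
        p=onz("top",c,.004).astype(np.float32); r=cv2.minAreaRect(p); print(np.round(c.mean((0,1))),np.round(r[0],4),np.round(r[1],4),round(r[2],1))
print('chuck',onz("top",[[511,236]],.05))
t=[]
for u,v in[(131,246),(280,260),(354,259),(512,239)]:
    t.append(cv2.resize(im[v-24:v+25,u-32:u+33],(400,300),interpolation=cv2.INTER_CUBIC))
cv2.imwrite("pics/crop.png",np.vstack([np.hstack(t[:2]),np.hstack(t[2:])]))
E
```

```text
yellow
[430. 296.] [ 0.3885 -0.2444] [0.0597 0.0592] 77.7
[213. 286.] [0.4076 0.2469] [0.0244 0.0755] 86.3
[546. 263.] [ 0.4426 -0.5195] [0.0385 0.0414] 86.3
[189. 248.] [0.4947 0.3023] [0.0235 0.0233] 0.7
[228. 199.] [0.6118 0.2103] [0.0397 0.0396] 26.4
[321. 184.] [ 0.6411 -0.0055] [0.0544 0.0454] 22.5
pads
[427. 291.] [ 0.3887 -0.2435] [0.0873 0.0883] 77.4
[213. 287.] [0.4075 0.2461] [0.089  0.0881] 86.4
[229. 199.] [0.6107 0.21  ] [0.0888 0.0883] 19.4
[322. 185.] [ 0.6402 -0.0057] [0.0883 0.0879] 22.5
[ 43. 165.] [0.6323 0.6823] [0.1618 0.3329] 58.9
[292. 105.] [0.8362 0.0619] [0.0993 0.1502] 11.4
[201.  82.] [0.8993 0.2863] [0.163  0.0755] 30.0
chuck [[ 0.50567884 -0.4235925 ]]
```

View pics/crop.png

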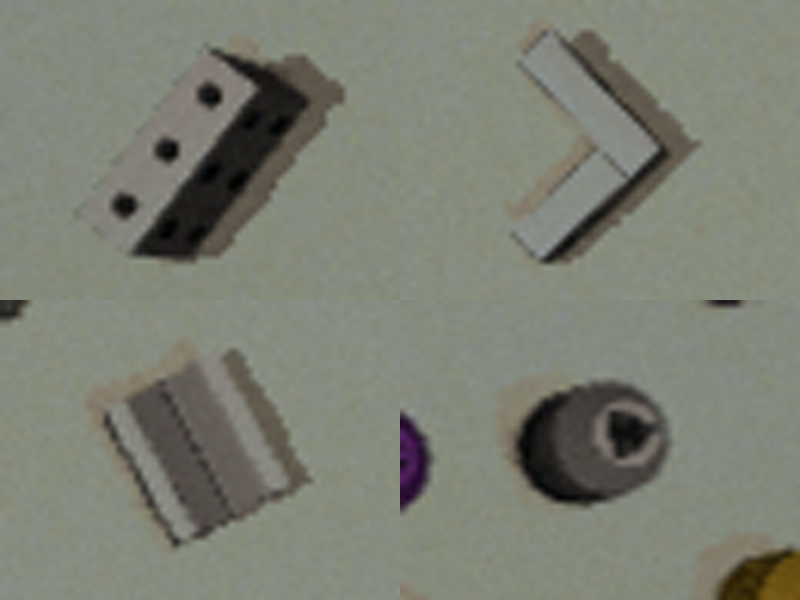

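Candidates shaped like the chuck: grey (511,238), purple (473,242), (537,205), (486,274) and yellow (545,265). I choose the grey one, and the crop shows steel with its jaws up. The crop also shows clean top-face corners for the block, V-block and angle plate, so I measure those.

```bash
cat > poses.py <<'E'
from h import *
def tile(cu,cv_,pts): 
    p=np.array(pts,float); return np.c_[(p[:,0]+.5)/(400/65)-.5+cu-32,(p[:,1]+.5)/(300/49)-.5+cv_-24]
def show(n,uv,z):
    p=onz("top",uv,z); print(n,np.round(p,4).tolist(),"sides",np.round(np.linalg.norm(p-np.roll(p,-1,0),axis=1),4)); return p
if __name__=="__main__":
    ang=lambda v:round(np.degrees(np.arctan2(v[1],v[0])),1)
    b=show("block",tile(131,246,[(210,50),(258,88),(132,254),(78,213)]),.051)
    print(b.mean(0),"x ang",ang(b[1]-b[2]+b[0]-b[3]))
    v=show("vblock",tile(354,259,[(107,111),(179,245),(289,186),(215,51)]),.040)
    print(v.mean(0),"x ang",ang(v[0]-v[1]+v[3]-v[2]))
    a=show("angle",tile(280,260,[(263,152),(148,30),(118,65),(200,146),(112,235),(145,262)]),.040)
    print("legA",ang(a[1]-a[0]),ang(a[2]-a[3]),"legB",ang(a[5]-a[0]),ang(a[4]-a[3]))
    c=show("chuck",tile(512,239,[(230,133)]),.058)
    im=cv2.imread("pics/top0.png"); hsv=cv2.cvtColor(im,cv2.COLOR_BGR2HSV); y=cv2.inRange(hsv,(22,120,90),(38,255,255))
    for c in cv2.findContours(y,0,2)[0]:
        if cv2.boundingRect(c)[0]>400 and cv2.boundingRect(c)[0]<460 and cv2.contourArea(c)>60:
            q=cv2.approxPolyDP(c,3,True)[:,0]; q=show("Lpad",q,.004)
    side=lambda n,xy,z: print(n,np.round(pix("side",[[*xy,z]]),0))
    side("block",b.mean(0),.051);side("v",v.mean(0),.04);side("ang",a[3],.04)
E
python3 poses.py
```

```text
block [[0.536, 0.4155], [0.5217, 0.3975], [0.4619, 0.4421], [0.4772, 0.4623]] sides [0.023  0.0745 0.0253 0.0751]
[0.49921324 0.42935147] x ang -37.6
vblock [[0.4768, -0.0445], [0.4277, -0.0694], [0.4483, -0.1095], [0.4979, -0.0841]] sides [0.055  0.0451 0.0558 0.0449]
[ 0.46266786 -0.07689953] x ang 27.0
angle [[0.4616, 0.0641], [0.507, 0.1055], [0.4944, 0.1165], [0.4642, 0.0869], [0.4325, 0.119], [0.4225, 0.1071]] sides [0.0615 0.0168 0.0423 0.0451 0.0155 0.0582]
legA 42.4 44.5 legB 132.3 134.7
chuck [[0.5039, -0.4336]] sides [0.]
Lpad [[0.4105, -0.2782], [0.4131, -0.2647], [0.3703, -0.2539], [0.38, -0.2134], [0.3665, -0.2107], [0.3543, -0.2668]] sides [0.0138 0.0441 0.0416 0.0138 0.0574 0.0574]
block [[295. 403.]]
v [[348. 227.]]
ang [[339. 273.]]
```

```bash
cat > go.py <<'E'
from h import *
import sys
s=ctrl.get_state(); x,y,z,yaw=map(float,sys.argv[1:5])
M=R.from_euler('xyz',s["tcp_rot"],degrees=True).as_matrix()
d=np.array([x,y,z])-s["tool_pos"]
sp=-(yaw-s["tcp_rot"][2])
print("t",round(s["t"],2),"at",np.round(s["tool_pos"],4),np.round(s["tcp_rot"],1),"w",round(s["width"],4))
print("shift mm",np.round(M.T@d*1000,1),"spin",round((sp+180)%360-180,1),"j7",round(s["joint_positions"][6]),"rows>=",np.ceil(max(np.linalg.norm(d)/.0417,abs((sp+180)%360-180)/7.16)))
E
python3 go.py .504 -.4336 .13 78
```

```text
t 0.1 at [ 0.1934 -0.594   0.205 ] [-179.9    0.    18. ] w 0.0849
shift mm [345.  -56.3  75. ] spin -60.0 j7 -6 rows>= 9.0
```

```bash
python3 -m crank '[{"fingers":75,"x":40,"y":-6,"z":8,"spin":-6},{"fingers":75,"x":80,"y":-13,"z":17,"spin":-12},{"fingers":75,"x":120,"y":-20,"z":26,"spin":-18},{"fingers":75,"x":160,"y":-26,"z":35,"spin":-25},{"fingers":75,"x":200,"y":-33,"z":43,"spin":-32},{"fingers":75,"x":240,"y":-39,"z":52,"spin":-39},{"fingers":75,"x":280,"y":-46,"z":61,"spin":-46},{"fingers":75,"x":315,"y":-51,"z":68,"spin":-53},{"fingers":75,"x":345,"y":-56,"z":75,"spin":-60},{"fingers":75,"x":345,"y":-56,"z":75,"spin":-60},{"fingers":75,"x":345,"y":-56,"z":75,"spin":-60},{"fingers":75,"x":345,"y":-56,"z":75,"spin":-60},{"fingers":75,"x":345,"y":-56,"z":75,"spin":-60}]' 60
python3 go.py .504 -.4336 .010 78
python3 - <<'E'
from h import *
a=ctrl.capture("side");print(pix("side",[[.504,-.4336,.03]]))
u,v=pix("side",[[.504,-.4336,.06]])[0].astype(int)
cv2.imwrite("pics/s1.png",cv2.resize(a[v-60:v+60,u-80:u+80],(640,480),interpolation=cv2.INTER_CUBIC))
E
```

```text
t: 1.18
tool_pos: [0.5031, -0.4352, 0.1305]
tcp_rot: [-180.0, 0.0, 77.9]
wrist_force: [-0.6, -0.6, -0.3]
width: 0.0752
t 1.18 at [ 0.5031 -0.4352  0.1305] [-180.     0.    77.9] w 0.0752
shift mm [  1.8   0.6 120.5] spin -0.1 j7 13 rows>= 3.0
[[347.74127144 150.79106825]]
```

View pics/s1.png

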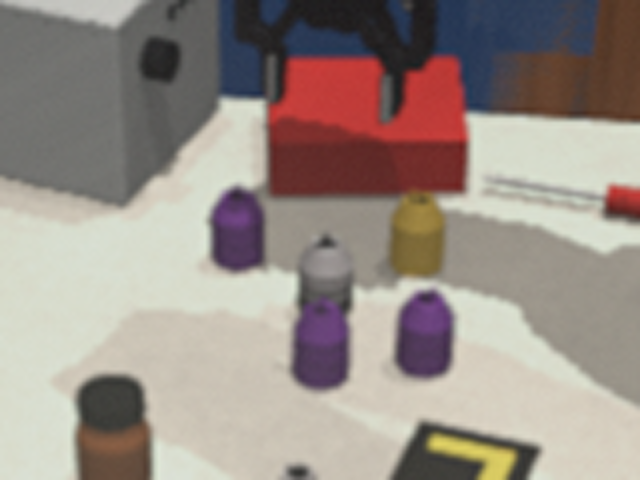

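The fingers (270 and 390 in the crop) straddle the grey chuck (326,270). The purple pieces lie to either side of the finger paths, so I descend.

```bash
python3 -m crank '[{"fingers":75,"x":2,"y":1,"z":30},{"fingers":75,"x":2,"y":1,"z":60},{"fingers":75,"x":2,"y":1,"z":85},{"fingers":75,"x":2,"y":1,"z":105},{"fingers":75,"x":2,"y":1,"z":118},{"fingers":75,"x":2,"y":1,"z":120},{"fingers":75,"x":2,"y":1,"z":120},{"fingers":25,"x":2,"y":1,"z":120},{"fingers":25,"x":2,"y":1,"z":120},{"fingers":25,"x":2,"y":1,"z":120},{"fingers":25,"x":2,"y":1,"z":120},{"fingers":25,"x":2,"y":1,"z":120},{"fingers":25,"x":2,"y":1,"z":120},{"fingers":25,"x":2,"y":1,"z":120},{"fingers":25,"x":2,"y":1,"z":120},{"fingers":25,"x":2,"y":1,"z":120}]' 80
python3 go.py .611 .210 .19 78
```

```text
t 1.23 at [ 0.5032 -0.4352  0.1307] [-180.     0.    77.9] w 0.0745
shift mm [653.5 -29.8 -59.7] spin -0.1 j7 13 rows>= 16.0invalid input
```

```bash
python3 -m crank '[{"fingers":75,"x":2,"y":1,"z":30},{"fingers":75,"x":2,"y":1,"z":60},{"fingers":75,"x":2,"y":1,"z":85},{"fingers":75,"x":2,"y":1,"z":105},{"fingers":75,"x":2,"y":1,"z":118},{"fingers":75,"x":2,"y":1,"z":120},{"fingers":75,"x":2,"y":1,"z":120}]'; python3 -m crank --help | head; python3 go.py .504 -.4336 .010 78
```

```text
t 1.23 at [ 0.5032 -0.4352  0.1307] [-180.     0.    77.9] w 0.0745
shift mm [  1.8   0.5 120.7] spin -0.1 j7 13 rows>= 3.0invalid input
invalid input: not JSON, or not a number
```

```bash
python3 -m crank '[{"fingers":75,"x":2,"y":1,"z":30,"spin":0},{"fingers":75,"x":2,"y":1,"z":60,"spin":0},{"fingers":75,"x":2,"y":1,"z":85,"spin":0},{"fingers":75,"x":2,"y":1,"z":105,"spin":0},{"fingers":75,"x":2,"y":1,"z":118,"spin":0},{"fingers":75,"x":2,"y":1,"z":120,"spin":0},{"fingers":75,"x":2,"y":1,"z":120,"spin":0}]'; python3 go.py .504 -.4336 .010 78
```

```text
t: 1.82
tool_pos: [0.5052, -0.4328, 0.0105]
tcp_rot: [-180.0, -0.0, 78.0]
wrist_force: [0.8, -0.1, 0.1]
width: 0.075
t 1.82 at [ 0.5052 -0.4328  0.0105] [-180.   -0.   78.] w 0.075
shift mm [-1.1 -1.   0.5] spin -0.0 j7 10 rows>= 1.0
```

All keys are needed in every row. Now I close and lift.

```bash
python3 -m crank '[{"fingers":60,"x":0,"y":0,"z":0,"spin":0},{"fingers":50,"x":0,"y":0,"z":0,"spin":0},{"fingers":40,"x":0,"y":0,"z":0,"spin":0},{"fingers":30,"x":0,"y":0,"z":0,"spin":0},{"fingers":30,"x":0,"y":0,"z":0,"spin":0},{"fingers":30,"x":0,"y":0,"z":0,"spin":0},{"fingers":30,"x":0,"y":0,"z":0,"spin":0},{"fingers":30,"x":0,"y":0,"z":0,"spin":0},{"fingers":30,"x":0,"y":0,"z":-5,"spin":0},{"fingers":30,"x":0,"y":0,"z":-15,"spin":0},{"fingers":30,"x":0,"y":0,"z":-35,"spin":0},{"fingers":30,"x":0,"y":0,"z":-60,"spin":0},{"fingers":30,"x":0,"y":0,"z":-90,"spin":0},{"fingers":30,"x":0,"y":0,"z":-120,"spin":0},{"fingers":30,"x":0,"y":0,"z":-140,"spin":0},{"fingers":30,"x":0,"y":0,"z":-150,"spin":0},{"fingers":30,"x":0,"y":0,"z":-150,"spin":0}]' 80
python3 go.py .611 .210 .16 108
```

```text
t: 3.23
tool_pos: [0.5064, -0.4331, 0.1631]
tcp_rot: [179.8, 0.1, 78.0]
wrist_force: [-0.2, 0.5, -4.5]
width: 0.0352
t 3.23 at [ 0.5064 -0.4331  0.1631] [1.798e+02 1.000e-01 7.800e+01] w 0.0352
shift mm [650.8 -31.1   2. ] spin -30.0 j7 13 rows>= 16.0
```

```bash
python3 - <<'E'
from h import *
a=ctrl.capture("side")
u,v=pix("side",[[.506,-.433,.15]])[0].astype(int);print(u,v)
cv2.imwrite("pics/s2.png",cv2.resize(a[max(0,v-45):v+45,u-60:u+60],(640,480),interpolation=cv2.INTER_CUBIC))
E
```

```text
347 114
```

View pics/s2.png

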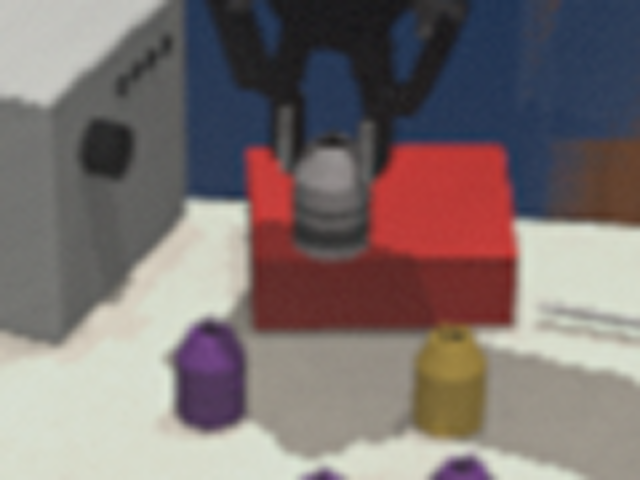

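The chuck is held by its cone only, with the fingertips at the shoulder. The fingers were probably still closing as the arm lifted. I put it back down gently and regrip lower.

```bash
python3 -m crank '[{"fingers":30,"x":0,"y":0,"z":20,"spin":0},{"fingers":30,"x":0,"y":0,"z":45,"spin":0},{"fingers":30,"x":0,"y":0,"z":70,"spin":0},{"fingers":30,"x":0,"y":0,"z":85,"spin":0},{"fingers":30,"x":0,"y":0,"z":95,"spin":0},{"fingers":30,"x":0,"y":0,"z":102,"spin":0},{"fingers":30,"x":0,"y":0,"z":105,"spin":0},{"fingers":30,"x":0,"y":0,"z":105,"spin":0}]'
python3 -m crank '[{"fingers":30,"x":0,"y":0,"z":2,"spin":0},{"fingers":30,"x":0,"y":0,"z":4,"spin":0},{"fingers":30,"x":0,"y":0,"z":6,"spin":0},{"fingers":30,"x":0,"y":0,"z":6,"spin":0}]'
python3 - <<'E'
from h import *
a=ctrl.capture("side")
u,v=pix("side",[[.506,-.433,.05]])[0].astype(int);print(u,v)
cv2.imwrite("pics/s3.png",cv2.resize(a[max(0,v-45):v+45,u-60:u+60],(640,480),interpolation=cv2.INTER_CUBIC))
E
```

```text
t: 3.95
tool_pos: [0.5054, -0.4323, 0.055]
tcp_rot: [-180.0, -0.0, 78.0]
wrist_force: [-0.8, -0.4, -4.6]
width: 0.0356
t: 4.28
tool_pos: [0.5056, -0.4325, 0.0495]
tcp_rot: [180.0, 0.0, 78.0]
wrist_force: [0.2, 0.5, -3.9]
width: 0.035
347 145
```

View pics/s3.png

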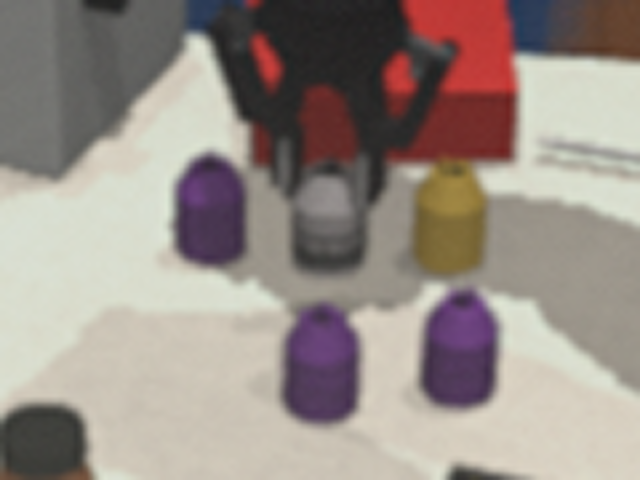

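```bash
for i in 1 2; do python3 -m crank '[{"fingers":30,"x":0,"y":0,"z":1,"spin":0},{"fingers":30,"x":0,"y":0,"z":2,"spin":0},{"fingers":30,"x":0,"y":0,"z":3,"spin":0},{"fingers":30,"x":0,"y":0,"z":3,"spin":0}]' | egrep 'pos|force'; done
```

```text
tool_pos: [0.5055, -0.4324, 0.0463]
wrist_force: [0.6, -0.6, -4.0]
tool_pos: [0.5055, -0.4324, 0.0432]
wrist_force: [-0.3, 1.4, -3.7]
```

```bash
for i in 1 2 3; do python3 -m crank '[{"fingers":30,"x":0,"y":0,"z":1,"spin":0},{"fingers":30,"x":0,"y":0,"z":2,"spin":0},{"fingers":30,"x":0,"y":0,"z":3,"spin":0},{"fingers":30,"x":0,"y":0,"z":3,"spin":0}]' | egrep 'pos|force|width' ; done
```

```text
tool_pos: [0.5055, -0.4324, 0.0402]
wrist_force: [0.5, -0.6, -4.8]
width: 0.0352
tool_pos: [0.5055, -0.4324, 0.0373]
wrist_force: [-0.7, 0.0, -3.5]
width: 0.0353
tool_pos: [0.5055, -0.4324, 0.0342]
wrist_force: [-0.4, 0.6, -4.0]
width: 0.0354
```

```bash
for i in 1 2 ; do python3 -m crank '[{"fingers":30,"x":0,"y":0,"z":1,"spin":0},{"fingers":30,"x":0,"y":0,"z":2,"spin":0},{"fingers":30,"x":0,"y":0,"z":3,"spin":0},{"fingers":30,"x":0,"y":0,"z":3,"spin":0}]' | egrep 'pos|force|width' ; done
```

```text
tool_pos: [0.5055, -0.4324, 0.0312]
wrist_force: [0.2, 0.3, -4.1]
width: 0.0354
tool_pos: [0.5055, -0.4324, 0.0283]
wrist_force: [-0.2, -0.0, -4.1]
width: 0.0353
```

```bash
for i in 1 2 ; do python3 -m crank '[{"fingers":30,"x":0,"y":0,"z":1,"spin":0},{"fingers":30,"x":0,"y":0,"z":2,"spin":0},{"fingers":30,"x":0,"y":0,"z":2,"spin":0}]' | egrep 'pos|force|width' ; done
```

```text
tool_pos: [0.5055, -0.4324, 0.0263]
wrist_force: [-0.3, 0.4, -4.7]
width: 0.0354
tool_pos: [0.5055, -0.4324, 0.0243]
wrist_force: [-0.3, 0.2, -3.2]
width: 0.0354
```

```bash
for i in 1 2 3; do python3 -m crank '[{"fingers":30,"x":0,"y":0,"z":0.5,"spin":0},{"fingers":30,"x":0,"y":0,"z":1,"spin":0},{"fingers":30,"x":0,"y":0,"z":1,"spin":0}]' | egrep 'pos|force|width' ; done
```

```text
tool_pos: [0.5056, -0.4325, 0.0234]
wrist_force: [-0.3, -0.1, -3.8]
width: 0.0353
tool_pos: [0.5056, -0.4324, 0.0224]
wrist_force: [-0.1, 0.5, -4.1]
width: 0.0352
tool_pos: [0.5055, -0.4324, 0.0214]
wrist_force: [0.1, 0.2, -4.0]
width: 0.0351
```

```bash
python3 -m crank '[{"fingers":30,"x":0,"y":0,"z":1,"spin":0},{"fingers":30,"x":0,"y":0,"z":2,"spin":0},{"fingers":30,"x":0,"y":0,"z":2,"spin":0}]' | egrep 'pos|force|width'; python3 -m crank '[{"fingers":30,"x":0,"y":0,"z":1,"spin":0},{"fingers":30,"x":0,"y":0,"z":2,"spin":0},{"fingers":30,"x":0,"y":0,"z":2,"spin":0}]' | egrep 'pos|force|width'; python3 - <<'E'
from h import *
a=ctrl.capture("side")
u,v=pix("side",[[.506,-.433,.05]])[0].astype(int);print(u,v)
cv2.imwrite("pics/s4.png",cv2.resize(a[max(0,v-45):v+45,u-60:u+60],(640,480),interpolation=cv2.INTER_CUBIC))
E
```

```text
tool_pos: [0.5055, -0.4324, 0.0192]
wrist_force: [-0.1, -0.6, -4.0]
width: 0.0354
tool_pos: [0.5055, -0.4324, 0.0173]
wrist_force: [-0.9, 0.5, -4.5]
width: 0.0351
347 145
```

View pics/s4.png

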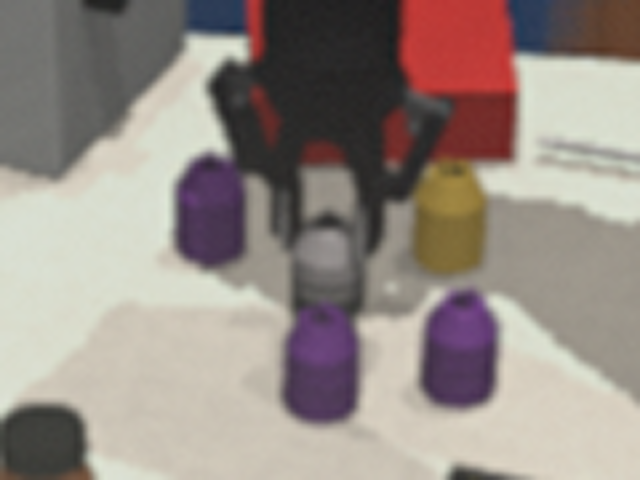

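```bash
python3 - <<'E'
from h import *
for z in(.1305,.145,.16):print(z,pix("side",[[.503,-.435,z]])[0])
print("s1 org",pix("side",[[.504,-.4336,.06]])[0].astype(int)-[80,60])
for z in(.0173,.03,.04,.05,.06):print(z,pix("side",[[.5055,-.4324,z]])[0])
E
```

```text
0.1305 [348.84711123 120.46042559]
0.145 [348.95640806 115.89713183]
0.16 [349.07108383 111.11433189]
s1 org [267  82]
0.0173 [347.11238597 154.59935304]
0.03 [347.1936885  150.97373647]
0.04 [347.25836597 148.09170873]
0.05 [347.32363375 145.18535406]
0.06 [347.38950032 142.25434297]
```

Measured against the side camera, the visible fingertips sit 25–30 mm above the reported TCP, which fits the 35 mm width read on the cone. So the grasps must go lower than I planned. I set the chuck down, open, and descend while watching the force.

```bash
python3 -m crank '[{"fingers":30,"x":0,"y":0,"z":1,"spin":0},{"fingers":30,"x":0,"y":0,"z":2,"spin":0},{"fingers":30,"x":0,"y":0,"z":3,"spin":0},{"fingers":30,"x":0,"y":0,"z":3,"spin":0}]' | egrep 'pos|force|width';python3 -m crank '[{"fingers":30,"x":0,"y":0,"z":1,"spin":0},{"fingers":30,"x":0,"y":0,"z":2,"spin":0},{"fingers":30,"x":0,"y":0,"z":3,"spin":0},{"fingers":30,"x":0,"y":0,"z":3,"spin":0}]' | egrep 'pos|force|width'
```

```text
tool_pos: [0.5055, -0.4324, 0.0142]
wrist_force: [0.0, 0.5, -4.4]
width: 0.0355
tool_pos: [0.5058, -0.4324, 0.0127]
wrist_force: [-5.7, 6.2, 16.6]
width: 0.0355
```

Contact came at TCP z 0.013. I open and go down.

```bash
python3 -m crank '[{"fingers":50,"x":0,"y":0,"z":0,"spin":0},{"fingers":60,"x":0,"y":0,"z":0,"spin":0},{"fingers":70,"x":0,"y":0,"z":0,"spin":0},{"fingers":70,"x":0,"y":0,"z":0,"spin":0},{"fingers":70,"x":0,"y":0,"z":4,"spin":0},{"fingers":70,"x":0,"y":0,"z":10,"spin":0},{"fingers":70,"x":0,"y":0,"z":16,"spin":0},{"fingers":70,"x":0,"y":0,"z":21,"spin":0},{"fingers":70,"x":0,"y":0,"z":21,"spin":0}]' ; python3 -m crank '[{"fingers":60,"x":0,"y":0,"z":0,"spin":0},{"fingers":50,"x":0,"y":0,"z":0,"spin":0},{"fingers":40,"x":0,"y":0,"z":0,"spin":0},{"fingers":35,"x":0,"y":0,"z":0,"spin":0},{"fingers":35,"x":0,"y":0,"z":0,"spin":0},{"fingers":35,"x":0,"y":0,"z":0,"spin":0},{"fingers":35,"x":0,"y":0,"z":0,"spin":0},{"fingers":35,"x":0,"y":0,"z":0,"spin":0},{"fingers":35,"x":0,"y":0,"z":0,"spin":0}]' 80
```

```text
t: 9.88
tool_pos: [0.5049, -0.432, -0.0111]
tcp_rot: [-179.9, -0.1, 78.0]
wrist_force: [-0.8, -0.3, 0.1]
width: 0.0699
t: 10.63
tool_pos: [0.5057, -0.4326, -0.0088]
tcp_rot: [180.0, 0.0, 78.0]
wrist_force: [-2.3, 2.5, 7.3]
width: 0.0395
```

```bash
python3 -m crank '[{"fingers":35,"x":0,"y":0,"z":-3,"spin":0},{"fingers":35,"x":0,"y":0,"z":-10,"spin":0},{"fingers":35,"x":0,"y":0,"z":-25,"spin":0},{"fingers":35,"x":0,"y":0,"z":-50,"spin":0},{"fingers":35,"x":0,"y":0,"z":-80,"spin":0},{"fingers":35,"x":0,"y":0,"z":-110,"spin":0},{"fingers":35,"x":0,"y":0,"z":-130,"spin":0},{"fingers":35,"x":0,"y":0,"z":-140,"spin":0},{"fingers":35,"x":0,"y":0,"z":-140,"spin":0}]' 100; python3 go.py .611 .21 .13 100;  python3 - <<'E'
from h import *
a=ctrl.capture("side")
u,v=pix("side",[[.506,-.433,.15]])[0].astype(int)
cv2.imwrite("pics/s5.png",cv2.resize(a[max(0,v-45):v+45,u-60:u+60],(640,480),interpolation=cv2.INTER_CUBIC))
E
```

```text
t: 11.38
tool_pos: [0.5064, -0.4332, 0.1335]
tcp_rot: [179.8, 0.1, 78.0]
wrist_force: [0.1, 0.2, -4.3]
width: 0.039
t 11.38 at [ 0.5064 -0.4332  0.1335] [1.798e+02 1.000e-01 7.800e+01] w 0.039
shift mm [650.9 -31.2   2.2] spin -22.0 j7 13 rows>= 16.0
```

View pics/s5.png

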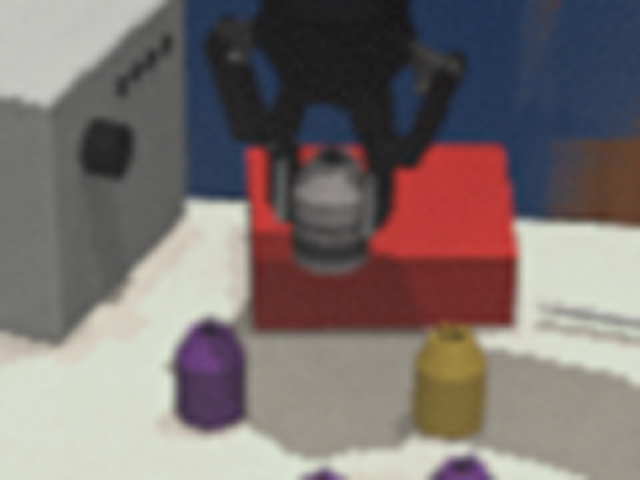

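The chuck is now held on the cylinder, upright. I carry it over.

```bash
python3 -m crank '[{"fingers":35,"x":10,"y":0,"z":0,"spin":-1},{"fingers":35,"x":30,"y":-1,"z":0,"spin":-2},{"fingers":35,"x":60,"y":-3,"z":0,"spin":-3},{"fingers":35,"x":95,"y":-5,"z":0,"spin":-4},{"fingers":35,"x":130,"y":-6,"z":0,"spin":-5},{"fingers":35,"x":165,"y":-8,"z":0,"spin":-6},{"fingers":35,"x":200,"y":-10,"z":0,"spin":-7},{"fingers":35,"x":235,"y":-11,"z":0,"spin":-8},{"fingers":35,"x":270,"y":-13,"z":0,"spin":-9},{"fingers":35,"x":305,"y":-15,"z":0,"spin":-10},{"fingers":35,"x":340,"y":-16,"z":0,"spin":-11},{"fingers":35,"x":375,"y":-18,"z":0,"spin":-12},{"fingers":35,"x":410,"y":-20,"z":0,"spin":-14},{"fingers":35,"x":445,"y":-21,"z":0,"spin":-16},{"fingers":35,"x":480,"y":-23,"z":0,"spin":-18},{"fingers":35,"x":515,"y":-25,"z":0,"spin":-20},{"fingers":35,"x":550,"y":-26,"z":0,"spin":-22},{"fingers":35,"x":580,"y":-28,"z":0,"spin":-22},{"fingers":35,"x":605,"y":-29,"z":0,"spin":-22},{"fingers":35,"x":625,"y":-30,"z":0,"spin":-22}]'; python3 go.py .611 .21 .03 100
```

```text
t: 13.1
tool_pos: [0.6042, 0.1884, 0.1287]
tcp_rot: [-179.8, -0.1, 100.2]
wrist_force: [-0.2, -0.7, -3.9]
width: 0.039
t 13.1 at [0.6042 0.1884 0.1287] [-1.798e+02 -1.000e-01  1.002e+02] w 0.039
shift mm [20.  10.8 98.7] spin 0.2 j7 -28 rows>= 3.0
```

```bash
python3 -m crank '[{"fingers":35,"x":10,"y":5,"z":10,"spin":0},{"fingers":35,"x":18,"y":9,"z":30,"spin":0},{"fingers":35,"x":20,"y":11,"z":55,"spin":0},{"fingers":35,"x":20,"y":11,"z":80,"spin":0},{"fingers":35,"x":20,"y":11,"z":99,"spin":0},{"fingers":35,"x":20,"y":11,"z":107,"spin":0},{"fingers":35,"x":20,"y":11,"z":107,"spin":0},{"fingers":35,"x":20,"y":11,"z":107,"spin":0}]'; python3 go.py .611 .21 -.003 100
```

```text
t: 13.77
tool_pos: [0.6128, 0.2066, 0.0232]
tcp_rot: [-179.9, 0.0, 100.0]
wrist_force: [-0.2, -0.4, -2.9]
width: 0.0391
t 13.77 at [0.6128 0.2066 0.0232] [-179.9    0.   100. ] w 0.0391
shift mm [ 3.7 -1.2 26.2] spin 0.0 j7 -33 rows>= 1.0
```

```bash
python3 -m crank '[{"fingers":35,"x":3,"y":-1,"z":8,"spin":0},{"fingers":35,"x":4,"y":-1,"z":15,"spin":0},{"fingers":35,"x":4,"y":-1,"z":20,"spin":0},{"fingers":35,"x":4,"y":-1,"z":23,"spin":0},{"fingers":35,"x":4,"y":-1,"z":25,"spin":0},{"fingers":35,"x":4,"y":-1,"z":26,"spin":0},{"fingers":35,"x":4,"y":-1,"z":26,"spin":0}]'; python3 go.py .611 .21 -.005 100
```

```text
t: 14.35
tool_pos: [0.6115, 0.2105, -0.0026]
tcp_rot: [-180.0, -0.0, 100.0]
wrist_force: [0.3, -0.5, -4.1]
width: 0.0392
t 14.35 at [ 0.6115  0.2105 -0.0026] [-180.   -0.  100.] w 0.0392
shift mm [-0.4 -0.6  2.4] spin 0.0 j7 -34 rows>= 1.0
```

```bash
python3 -m crank '[{"fingers":35,"x":0,"y":0,"z":1,"spin":0},{"fingers":35,"x":0,"y":0,"z":2,"spin":0},{"fingers":35,"x":0,"y":0,"z":2.5,"spin":0},{"fingers":35,"x":0,"y":0,"z":2.5,"spin":0}]'
```

```text
t: 14.68
tool_pos: [0.6117, 0.2105, -0.0046]
tcp_rot: [180.0, 0.0, 100.0]
wrist_force: [-1.9, -1.0, 1.8]
width: 0.039
```

```bash
python3 -m crank '[{"fingers":50,"x":0,"y":0,"z":0,"spin":0},{"fingers":60,"x":0,"y":0,"z":0,"spin":0},{"fingers":65,"x":0,"y":0,"z":0,"spin":0},{"fingers":65,"x":0,"y":0,"z":-2,"spin":0},{"fingers":65,"x":0,"y":0,"z":-10,"spin":0},{"fingers":65,"x":0,"y":0,"z":-30,"spin":0},{"fingers":65,"x":0,"y":0,"z":-60,"spin":0},{"fingers":65,"x":0,"y":0,"z":-90,"spin":0},{"fingers":65,"x":0,"y":0,"z":-115,"spin":0},{"fingers":65,"x":0,"y":0,"z":-120,"spin":0}]'; python3 go.py .4992 .4294 .10 142.4
```

```text
t: 15.52
tool_pos: [0.6133, 0.2114, 0.1202]
tcp_rot: [179.7, -0.1, 100.0]
wrist_force: [0.4, -0.4, 0.2]
width: 0.0652
t 15.52 at [0.6133 0.2114 0.1202] [ 1.797e+02 -1.000e-01  1.000e+02] w 0.0652
shift mm [234.5 -74.6  20. ] spin -42.4 j7 -30 rows>= 6.0
```

```bash
python3 -m crank '[{"fingers":65,"x":35,"y":-11,"z":0,"spin":-6},{"fingers":65,"x":70,"y":-22,"z":0,"spin":-12},{"fingers":65,"x":105,"y":-33,"z":0,"spin":-18},{"fingers":65,"x":140,"y":-45,"z":0,"spin":-24},{"fingers":65,"x":175,"y":-56,"z":5,"spin":-30},{"fingers":65,"x":210,"y":-67,"z":10,"spin":-36},{"fingers":65,"x":230,"y":-73,"z":15,"spin":-42},{"fingers":65,"x":234,"y":-74,"z":20,"spin":-42},{"fingers":65,"x":234,"y":-74,"z":20,"spin":-42},{"fingers":65,"x":234,"y":-74,"z":20,"spin":-42}]'; python3 go.py .4992 .4294 -.008 142.4; python3 - <<'E'
from h import *
a=ctrl.capture("top"); b=ctrl.capture("side")
cv2.imwrite("pics/t6.png",a)
p=cv2.resize(a[200:290,80:200],(400,300)); q=cv2.resize(b[330:450,220:380],(400,300)); r=cv2.resize(a[155:245,170:290],(400,300)); s=cv2.resize(b[240:360,190:350],(400,300))
cv2.imwrite("pics/c6.png",np.vstack([np.hstack([p,q]),np.hstack([r,s])]))
E
```

```text
t: 16.35
tool_pos: [0.4984, 0.4272, 0.0949]
tcp_rot: [-180.0, 0.0, 141.9]
wrist_force: [1.5, -1.0, -1.6]
width: 0.0649
t 16.35 at [0.4984 0.4272 0.0949] [-180.     0.   141.9] w 0.0649
shift mm [  0.8   2.4 102.9] spin -0.5 j7 -16 rows>= 3.0
```

View pics/c6.png

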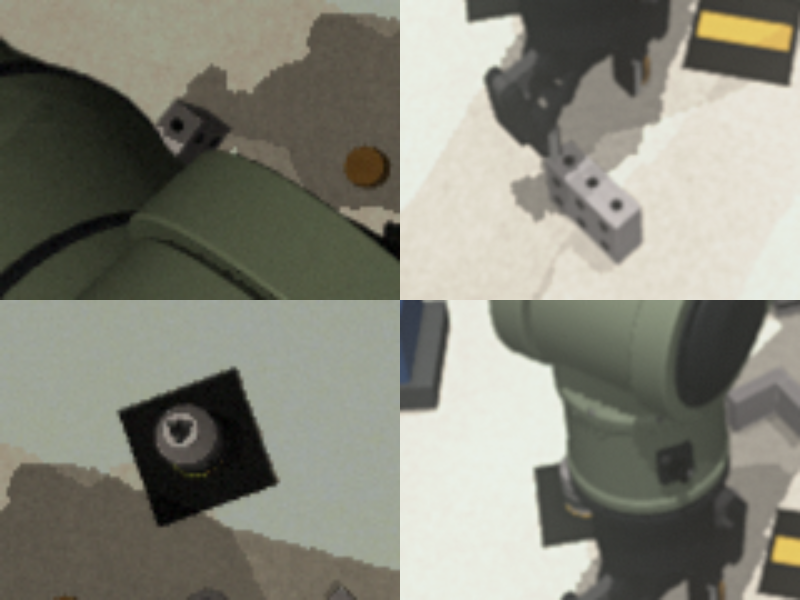

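The chuck sits centred on its pad. The fingers straddle the block, so I go down on it.

```bash
python3 -m crank '[{"fingers":65,"x":1,"y":2,"z":15,"spin":0},{"fingers":65,"x":1,"y":2,"z":40,"spin":0},{"fingers":65,"x":1,"y":2,"z":65,"spin":0},{"fingers":65,"x":1,"y":2,"z":85,"spin":0},{"fingers":65,"x":1,"y":2,"z":98,"spin":0},{"fingers":65,"x":1,"y":2,"z":103,"spin":0},{"fingers":65,"x":1,"y":2,"z":103,"spin":0}]'; python3 go.py .4992 .4294 -.008 142.4; python3 -m crank '[{"fingers":50,"x":0,"y":0,"z":0,"spin":0},{"fingers":35,"x":0,"y":0,"z":0,"spin":0},{"fingers":18,"x":0,"y":0,"z":0,"spin":0},{"fingers":18,"x":0,"y":0,"z":0,"spin":0},{"fingers":18,"x":0,"y":0,"z":0,"spin":0},{"fingers":18,"x":0,"y":0,"z":0,"spin":0},{"fingers":18,"x":0,"y":0,"z":0,"spin":0},{"fingers":18,"x":0,"y":0,"z":0,"spin":0},{"fingers":18,"x":0,"y":0,"z":0,"spin":0}]' 100
```

```text
t: 17.03
tool_pos: [0.4983, 0.4297, -0.0088]
tcp_rot: [-179.9, -0.0, 142.0]
wrist_force: [0.3, 0.2, -0.0]
width: 0.0649
t 17.03 at [ 0.4983  0.4297 -0.0088] [-179.9   -0.   142. ] w 0.0649
shift mm [-0.9  0.4 -0.8] spin -0.4 j7 -20 rows>= 1.0
t: 17.78
tool_pos: [0.4988, 0.4306, -0.0067]
tcp_rot: [179.9, 0.0, 142.0]
wrist_force: [-0.9, -2.8, 9.5]
width: 0.0238
```

```bash
python3 -m crank '[{"fingers":18,"x":0,"y":0,"z":-3,"spin":0},{"fingers":18,"x":0,"y":0,"z":-10,"spin":0},{"fingers":18,"x":0,"y":0,"z":-25,"spin":0},{"fingers":18,"x":0,"y":0,"z":-45,"spin":0},{"fingers":18,"x":0,"y":0,"z":-65,"spin":0},{"fingers":18,"x":0,"y":0,"z":-80,"spin":0},{"fingers":18,"x":0,"y":0,"z":-85,"spin":0},{"fingers":18,"x":0,"y":0,"z":-85,"spin":0}]'; python3 go.py .4075 .2463 .08 176.4
```

```text
t: 18.45
tool_pos: [0.4989, 0.4307, 0.0788]
tcp_rot: [179.9, 0.0, 142.0]
wrist_force: [-0.4, 0.2, -5.5]
width: 0.0235
t 18.45 at [0.4989 0.4307 0.0788] [179.9   0.  142. ] w 0.0235
shift mm [ -41.4 -201.6   -1.7] spin -34.4 j7 -17 rows>= 5.0
```

```bash
python3 -m crank '[{"fingers":18,"x":-2,"y":-10,"z":0,"spin":-2},{"fingers":18,"x":-6,"y":-30,"z":0,"spin":-5},{"fingers":18,"x":-11,"y":-55,"z":0,"spin":-9},{"fingers":18,"x":-17,"y":-82,"z":0,"spin":-14},{"fingers":18,"x":-23,"y":-110,"z":0,"spin":-19},{"fingers":18,"x":-28,"y":-138,"z":0,"spin":-24},{"fingers":18,"x":-34,"y":-165,"z":0,"spin":-29},{"fingers":18,"x":-38,"y":-187,"z":0,"spin":-33},{"fingers":18,"x":-41,"y":-199,"z":0,"spin":-34.4},{"fingers":18,"x":-41,"y":-202,"z":0,"spin":-34.4},{"fingers":18,"x":-41,"y":-202,"z":0,"spin":-34.4},{"fingers":18,"x":-41,"y":-202,"z":0,"spin":-34.4}]'; python3 go.py .4075 .2463 .010 176.4
```

```text
t: 19.45
tool_pos: [0.4066, 0.2465, 0.0769]
tcp_rot: [180.0, -0.0, 176.4]
wrist_force: [-0.2, 1.3, -5.7]
width: 0.0236
t 19.45 at [0.4066 0.2465 0.0769] [180.   -0.  176.4] w 0.0236
shift mm [-0.9 -0.1 66.9] spin -0.0 j7 14 rows>= 2.0
```

```bash
python3 -m crank '[{"fingers":18,"x":-1,"y":0,"z":10,"spin":0},{"fingers":18,"x":-1,"y":0,"z":30,"spin":0},{"fingers":18,"x":-1,"y":0,"z":50,"spin":0},{"fingers":18,"x":-1,"y":0,"z":65,"spin":0},{"fingers":18,"x":-1,"y":0,"z":73,"spin":0},{"fingers":18,"x":-1,"y":0,"z":76,"spin":0},{"fingers":18,"x":-1,"y":0,"z":77,"spin":0},{"fingers":18,"x":-1,"y":0,"z":77,"spin":0}]' | egrep 'pos|force'; python3 -m crank '[{"fingers":18,"x":0,"y":0,"z":1,"spin":0},{"fingers":18,"x":0,"y":0,"z":2,"spin":0},{"fingers":18,"x":0,"y":0,"z":2.5,"spin":0},{"fingers":18,"x":0,"y":0,"z":2.5,"spin":0}]'; python3 go.py .4075 .2463 -.004 176.4
```

```text
tool_pos: [0.4074, 0.2462, 0.0002]
wrist_force: [-0.4, -0.6, -4.5]
t: 20.45
tool_pos: [0.4075, 0.2457, -0.0023]
tcp_rot: [180.0, 0.0, 176.4]
wrist_force: [-0.4, 0.5, -4.5]
width: 0.0237
t 20.45 at [ 0.4075  0.2457 -0.0023] [180.    0.  176.4] w 0.0237
shift mm [0.1 0.6 1.7] spin 0.0 j7 5 rows>= 1.0
```

```bash
python3 -m crank '[{"fingers":18,"x":0,"y":0.5,"z":1,"spin":0},{"fingers":18,"x":0,"y":0.5,"z":1.5,"spin":0},{"fingers":18,"x":0,"y":0.5,"z":2,"spin":0},{"fingers":18,"x":0,"y":0.5,"z":2,"spin":0}]'
```

```text
t: 20.78
tool_pos: [0.4077, 0.2459, -0.0029]
tcp_rot: [-179.9, 0.1, 176.4]
wrist_force: [-9.8, -11.1, 48.5]
width: 0.0237
```

```bash
python3 -m crank '[{"fingers":35,"x":0,"y":0.5,"z":0,"spin":0},{"fingers":50,"x":0,"y":0.5,"z":0,"spin":0},{"fingers":50,"x":0,"y":0.5,"z":0,"spin":0},{"fingers":50,"x":0,"y":0.5,"z":0,"spin":0},{"fingers":50,"x":0,"y":0.5,"z":-10,"spin":0},{"fingers":50,"x":0,"y":0,"z":-30,"spin":0},{"fingers":50,"x":0,"y":0,"z":-60,"spin":0},{"fingers":50,"x":0,"y":0,"z":-90,"spin":0},{"fingers":50,"x":0,"y":0,"z":-105,"spin":0},{"fingers":50,"x":0,"y":0,"z":-105,"spin":0}]'; python3 go.py .4449 .0944 .09 133.3
```

```text
t: 21.62
tool_pos: [0.4085, 0.2471, 0.1039]
tcp_rot: [179.9, 0.2, 176.4]
wrist_force: [0.6, 0.8, -0.2]
width: 0.0502
t 21.62 at [0.4085 0.2471 0.1039] [179.9   0.2 176.4] w 0.0502
shift mm [ -45.8 -150.1   13.7] spin 43.1 j7 16 rows>= 7.0
```

```bash
python3 -m crank '[{"fingers":50,"x":-8,"y":-25,"z":0,"spin":6},{"fingers":50,"x":-16,"y":-52,"z":0,"spin":12},{"fingers":50,"x":-24,"y":-80,"z":2,"spin":19},{"fingers":50,"x":-32,"y":-105,"z":4,"spin":26},{"fingers":50,"x":-40,"y":-130,"z":8,"spin":33},{"fingers":50,"x":-45,"y":-145,"z":12,"spin":40},{"fingers":50,"x":-46,"y":-150,"z":14,"spin":43},{"fingers":50,"x":-46,"y":-150,"z":14,"spin":43},{"fingers":50,"x":-46,"y":-150,"z":14,"spin":43}]'; python3 go.py .4449 .0944 -.012 133.3;  python3 - <<'E'
from h import *
b=ctrl.capture("side"); cv2.imwrite("pics/s7.png",cv2.resize(b[220:400,240:420],(600,600)))
E
```

```text
t: 22.37
tool_pos: [0.4438, 0.0939, 0.0866]
tcp_rot: [-180.0, -0.0, 133.6]
wrist_force: [0.5, 0.5, 1.0]
width: 0.0499
t 22.37 at [0.4438 0.0939 0.0866] [-180.    -0.   133.6] w 0.0499
shift mm [-0.4  1.2 98.6] spin 0.3 j7 -2 rows>= 3.0
```

View pics/s7.png

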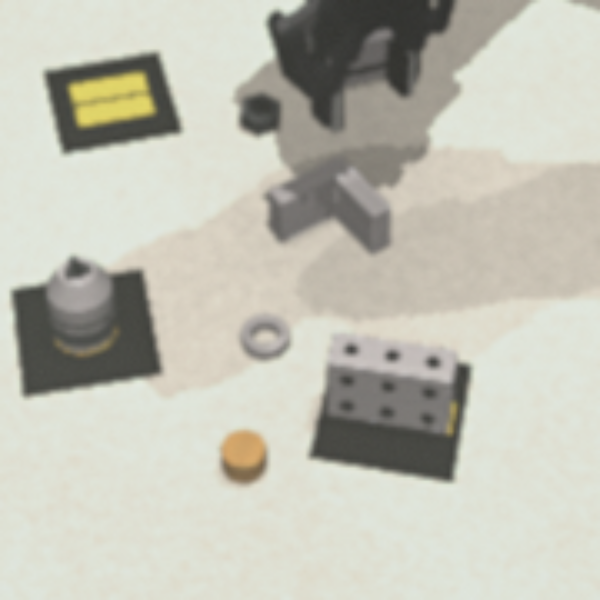

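Chuck and block look well placed. Next is the angle plate.

```bash
python3 -m crank '[{"fingers":50,"x":0,"y":1,"z":15,"spin":0},{"fingers":50,"x":0,"y":1,"z":40,"spin":0},{"fingers":50,"x":0,"y":1,"z":65,"spin":0},{"fingers":50,"x":0,"y":1,"z":83,"spin":0},{"fingers":50,"x":0,"y":1,"z":94,"spin":0},{"fingers":50,"x":0,"y":1,"z":97,"spin":0},{"fingers":50,"x":0,"y":1,"z":97,"spin":0}]'; python3 go.py .4449 .0944 -.012 133.3; python3 -m crank '[{"fingers":35,"x":0,"y":0,"z":0,"spin":0},{"fingers":25,"x":0,"y":0,"z":0,"spin":0},{"fingers":10,"x":0,"y":0,"z":0,"spin":0},{"fingers":10,"x":0,"y":0,"z":0,"spin":0},{"fingers":10,"x":0,"y":0,"z":0,"spin":0},{"fingers":10,"x":0,"y":0,"z":0,"spin":0},{"fingers":10,"x":0,"y":0,"z":0,"spin":0},{"fingers":10,"x":0,"y":0,"z":0,"spin":0},{"fingers":10,"x":0,"y":0,"z":0,"spin":0}]' 100
```

```text
t: 23.0
tool_pos: [0.4442, 0.0952, -0.0109]
tcp_rot: [-180.0, -0.1, 133.6]
wrist_force: [0.3, -0.4, -0.6]
width: 0.0499
t 23.0 at [ 0.4442  0.0952 -0.0109] [-1.800e+02 -1.000e-01  1.336e+02] w 0.0499
shift mm [-1.1 -0.   1.1] spin 0.3 j7 -12 rows>= 1.0
t: 23.75
tool_pos: [0.4453, 0.0944, -0.0094]
tcp_rot: [179.9, 0.1, 133.4]
wrist_force: [-2.6, -0.4, 16.3]
width: 0.0144
```

```bash
python3 -m crank '[{"fingers":10,"x":0,"y":0,"z":-3,"spin":0},{"fingers":10,"x":0,"y":0,"z":-10,"spin":0},{"fingers":10,"x":0,"y":0,"z":-25,"spin":0},{"fingers":10,"x":0,"y":0,"z":-45,"spin":0},{"fingers":10,"x":0,"y":0,"z":-70,"spin":0},{"fingers":10,"x":0,"y":0,"z":-90,"spin":0},{"fingers":10,"x":0,"y":0,"z":-100,"spin":0},{"fingers":10,"x":0,"y":0,"z":-100,"spin":0}]'; python3 go.py .46 -.07 .09 105;python3 go.py .3681 -.2349 .09 77.6
```

```text
t: 24.42
tool_pos: [0.4457, 0.0942, 0.0914]
tcp_rot: [179.9, 0.1, 133.4]
wrist_force: [1.4, 0.7, -2.9]
width: 0.0143
t 24.42 at [0.4457 0.0942 0.0914] [1.799e+02 1.000e-01 1.334e+02] w 0.0143
shift mm [-129.1 -102.4    1.4] spin 28.4 j7 -2 rows>= 4.0
t 24.42 at [0.4457 0.0942 0.0914] [1.799e+02 1.000e-01 1.334e+02] w 0.0143
shift mm [-185.8 -282.5    1.1] spin 55.8 j7 -2 rows>= 9.0
```

```bash
python3 -m crank '[{"fingers":10,"x":-8,"y":-6,"z":0,"spin":2},{"fingers":10,"x":-22,"y":-18,"z":0,"spin":5},{"fingers":10,"x":-42,"y":-33,"z":0,"spin":9},{"fingers":10,"x":-63,"y":-50,"z":0,"spin":13},{"fingers":10,"x":-84,"y":-66,"z":0,"spin":17},{"fingers":10,"x":-105,"y":-84,"z":0,"spin":21},{"fingers":10,"x":-122,"y":-103,"z":0,"spin":25},{"fingers":10,"x":-134,"y":-125,"z":0,"spin":29},{"fingers":10,"x":-144,"y":-150,"z":0,"spin":34},{"fingers":10,"x":-152,"y":-175,"z":0,"spin":39},{"fingers":10,"x":-160,"y":-200,"z":0,"spin":44},{"fingers":10,"x":-168,"y":-225,"z":0,"spin":49},{"fingers":10,"x":-176,"y":-250,"z":0,"spin":53},{"fingers":10,"x":-182,"y":-270,"z":0,"spin":55.8},{"fingers":10,"x":-186,"y":-282,"z":0,"spin":55.8},{"fingers":10,"x":-186,"y":-282,"z":0,"spin":55.8},{"fingers":10,"x":-186,"y":-282,"z":0,"spin":55.8}]'; python3 go.py .3681 -.2349 -.003 77.6
```

```text
t: 25.83
tool_pos: [0.3667, -0.2351, 0.0885]
tcp_rot: [-179.9, -0.0, 77.5]
wrist_force: [0.6, 0.6, -4.3]
width: 0.0141
t 25.83 at [ 0.3667 -0.2351  0.0885] [-179.9   -0.    77.5] w 0.0141
shift mm [ 0.5  1.5 91.5] spin -0.1 j7 -3 rows>= 3.0
```

```bash
python3 -m crank '[{"fingers":10,"x":0.5,"y":1.5,"z":10,"spin":0},{"fingers":10,"x":0.5,"y":1.5,"z":30,"spin":0},{"fingers":10,"x":0.5,"y":1.5,"z":55,"spin":0},{"fingers":10,"x":0.5,"y":1.5,"z":75,"spin":0},{"fingers":10,"x":0.5,"y":1.5,"z":86,"spin":0},{"fingers":10,"x":0.5,"y":1.5,"z":90,"spin":0},{"fingers":10,"x":0.5,"y":1.5,"z":91.5,"spin":0},{"fingers":10,"x":0.5,"y":1.5,"z":91.5,"spin":0}]' | egrep 'pos|force'; python3 -m crank '[{"fingers":10,"x":0,"y":0,"z":0.7,"spin":0},{"fingers":10,"x":0,"y":0,"z":1.4,"spin":0},{"fingers":10,"x":0,"y":0,"z":1.5,"spin":0},{"fingers":10,"x":0,"y":0,"z":1.5,"spin":0}]'; python3 go.py .3681 -.2349 -.006 77.6
```

```text
tool_pos: [0.3695, -0.2339, -0.0023]
wrist_force: [-0.0, 0.2, -2.7]
t: 26.83
tool_pos: [0.3696, -0.2346, -0.0031]
tcp_rot: [180.0, 0.0, 77.6]
wrist_force: [0.2, -0.7, -4.6]
width: 0.0137
t 26.83 at [ 0.3696 -0.2346 -0.0031] [180.    0.   77.6] w 0.0137
shift mm [-0.6 -1.4  2.9] spin 0.0 j7 -10 rows>= 1.0
```

```bash
python3 -m crank '[{"fingers":10,"x":0,"y":-1,"z":0.7,"spin":0},{"fingers":10,"x":0,"y":-1,"z":1.4,"spin":0},{"fingers":10,"x":0,"y":-1,"z":1.4,"spin":0}]' | egrep 'pos|force'; python3 -m crank '[{"fingers":10,"x":0,"y":0,"z":0.5,"spin":0},{"fingers":10,"x":0,"y":0,"z":1,"spin":0},{"fingers":10,"x":0,"y":0,"z":1,"spin":0}]' | egrep 'pos|force'
```

```text
tool_pos: [0.3683, -0.2343, -0.0049]
wrist_force: [-0.2, 0.3, -3.2]
tool_pos: [0.3684, -0.2342, -0.0055]
wrist_force: [-3.3, 3.4, 16.3]
```

```bash
python3 -m crank '[{"fingers":30,"x":0,"y":0,"z":-0.5,"spin":0},{"fingers":40,"x":0,"y":0,"z":-0.5,"spin":0},{"fingers":40,"x":0,"y":0,"z":-0.5,"spin":0},{"fingers":40,"x":0,"y":0,"z":-10,"spin":0},{"fingers":40,"x":0,"y":0,"z":-30,"spin":0},{"fingers":40,"x":0,"y":0,"z":-60,"spin":0},{"fingers":60,"x":0,"y":0,"z":-90,"spin":0},{"fingers":75,"x":0,"y":0,"z":-100,"spin":0},{"fingers":75,"x":0,"y":0,"z":-100,"spin":0}]'; python3 go.py .4627 -.0769 .08 27
```

```text
t: 28.08
tool_pos: [0.3695, -0.2351, 0.0968]
tcp_rot: [179.8, 0.1, 77.6]
wrist_force: [0.5, -0.7, 0.1]
width: 0.0739
t 28.08 at [ 0.3695 -0.2351  0.0968] [1.798e+02 1.000e-01 7.760e+01] w 0.0739
shift mm [174.6  57.   16.8] spin 50.6 j7 -3 rows>= 8.0
```

```bash
python3 -m crank '[{"fingers":75,"x":20,"y":6,"z":0,"spin":6},{"fingers":75,"x":45,"y":14,"z":0,"spin":12},{"fingers":75,"x":70,"y":22,"z":0,"spin":18},{"fingers":75,"x":95,"y":31,"z":4,"spin":25},{"fingers":75,"x":120,"y":39,"z":8,"spin":32},{"fingers":75,"x":145,"y":47,"z":12,"spin":39},{"fingers":75,"x":165,"y":54,"z":15,"spin":45},{"fingers":75,"x":174,"y":57,"z":17,"spin":50.6},{"fingers":75,"x":174,"y":57,"z":17,"spin":50.6},{"fingers":75,"x":174,"y":57,"z":17,"spin":50.6}]'; python3 go.py .4627 -.0769 -.013 27;  python3 - <<'E'
from h import *
b=ctrl.capture("side"); cv2.imwrite("pics/s8.png",cv2.resize(b[150:300,300:450],(600,600)))
E
```

```text
t: 28.92
tool_pos: [0.4608, -0.0762, 0.0764]
tcp_rot: [-180.0, 0.1, 27.2]
wrist_force: [-0.4, -0.2, 0.1]
width: 0.075
t 28.92 at [ 0.4608 -0.0762  0.0764] [-1.80e+02  1.00e-01  2.72e+01] w 0.075
shift mm [ 1.5  1.6 89.4] spin 0.2 j7 -67 rows>= 3.0
```

View pics/s8.png

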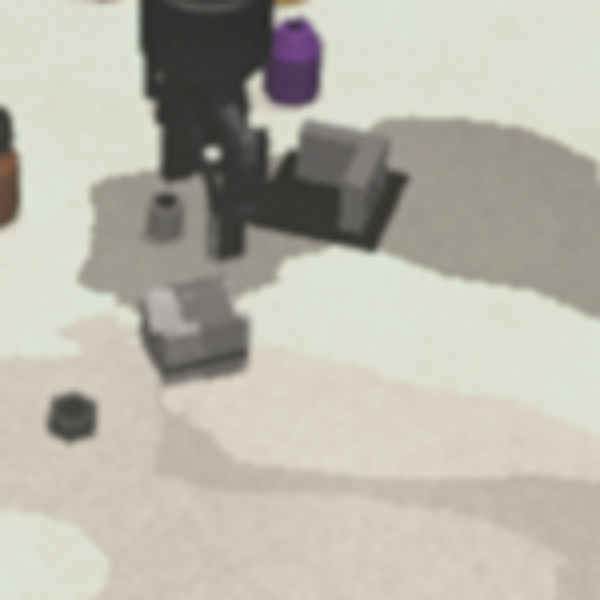

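```bash
python3 -m crank '[{"fingers":75,"x":1.5,"y":1.5,"z":15,"spin":0},{"fingers":75,"x":1.5,"y":1.5,"z":38,"spin":0},{"fingers":75,"x":1.5,"y":1.5,"z":60,"spin":0},{"fingers":75,"x":1.5,"y":1.5,"z":76,"spin":0},{"fingers":75,"x":1.5,"y":1.5,"z":85,"spin":0},{"fingers":75,"x":1.5,"y":1.5,"z":89,"spin":0},{"fingers":75,"x":1.5,"y":1.5,"z":89,"spin":0}]'; python3 go.py .4627 -.0769 -.013 27; python3 -m crank '[{"fingers":60,"x":0,"y":0,"z":0,"spin":0},{"fingers":50,"x":0,"y":0,"z":0,"spin":0},{"fingers":38,"x":0,"y":0,"z":0,"spin":0},{"fingers":38,"x":0,"y":0,"z":0,"spin":0},{"fingers":38,"x":0,"y":0,"z":0,"spin":0},{"fingers":38,"x":0,"y":0,"z":0,"spin":0},{"fingers":38,"x":0,"y":0,"z":0,"spin":0},{"fingers":38,"x":0,"y":0,"z":0,"spin":0}]' 100
```

```text
t: 29.55
tool_pos: [0.4628, -0.0776, -0.0123]
tcp_rot: [-180.0, 0.1, 27.0]
wrist_force: [-1.0, -0.2, 0.1]
width: 0.075
t 29.55 at [ 0.4628 -0.0776 -0.0123] [-1.8e+02  1.0e-01  2.7e+01] w 0.075
shift mm [ 0.2 -0.7  0.7] spin 0.0 j7 -69 rows>= 1.0
t: 30.22
tool_pos: [0.464, -0.0774, -0.0106]
tcp_rot: [179.9, -0.1, 27.0]
wrist_force: [-3.5, -0.8, 18.8]
width: 0.0445
```

```bash
python3 -m crank '[{"fingers":38,"x":0,"y":0,"z":-3,"spin":0},{"fingers":38,"x":0,"y":0,"z":-10,"spin":0},{"fingers":38,"x":0,"y":0,"z":-25,"spin":0},{"fingers":38,"x":0,"y":0,"z":-45,"spin":0},{"fingers":38,"x":0,"y":0,"z":-70,"spin":0},{"fingers":38,"x":0,"y":0,"z":-90,"spin":0},{"fingers":38,"x":0,"y":0,"z":-95,"spin":0},{"fingers":38,"x":0,"y":0,"z":-95,"spin":0}]'; python3 go.py .6405 -.0057 .085 22.5
```

```text
t: 30.88
tool_pos: [0.4641, -0.0773, 0.0844]
tcp_rot: [179.9, -0.1, 27.0]
wrist_force: [0.6, -0.5, -4.9]
width: 0.0439
t 30.88 at [ 0.4641 -0.0773  0.0844] [ 1.799e+02 -1.000e-01  2.700e+01] w 0.0439
shift mm [ 1.897e+02  1.640e+01 -1.000e-01] spin 4.5 j7 -67 rows>= 5.0
```

```bash
python3 -m crank '[{"fingers":38,"x":8,"y":1,"z":0,"spin":1},{"fingers":38,"x":25,"y":2,"z":0,"spin":2},{"fingers":38,"x":50,"y":4,"z":0,"spin":3},{"fingers":38,"x":77,"y":7,"z":0,"spin":4},{"fingers":38,"x":104,"y":9,"z":0,"spin":4.5},{"fingers":38,"x":130,"y":11,"z":0,"spin":4.5},{"fingers":38,"x":155,"y":13,"z":0,"spin":4.5},{"fingers":38,"x":175,"y":15,"z":0,"spin":4.5},{"fingers":38,"x":187,"y":16,"z":0,"spin":4.5},{"fingers":38,"x":190,"y":16.5,"z":0,"spin":4.5},{"fingers":38,"x":190,"y":16.5,"z":0,"spin":4.5},{"fingers":38,"x":190,"y":16.5,"z":0,"spin":4.5}]'; python3 go.py .641 -.0055 -.004 22.5
```

```text
t: 31.88
tool_pos: [0.639, -0.0057, 0.0818]
tcp_rot: [-180.0, 0.1, 22.5]
wrist_force: [-0.9, -0.5, -5.1]
width: 0.0444
t 31.88 at [ 0.639  -0.0057  0.0818] [-1.80e+02  1.00e-01  2.25e+01] w 0.0444
shift mm [ 2.1  0.6 85.8] spin 0.0 j7 -76 rows>= 3.0
```

```bash
python3 -m crank '[{"fingers":38,"x":2,"y":0.5,"z":10,"spin":0},{"fingers":38,"x":2,"y":0.5,"z":30,"spin":0},{"fingers":38,"x":2,"y":0.5,"z":55,"spin":0},{"fingers":38,"x":2,"y":0.5,"z":73,"spin":0},{"fingers":38,"x":2,"y":0.5,"z":82,"spin":0},{"fingers":38,"x":2,"y":0.5,"z":85,"spin":0},{"fingers":38,"x":2,"y":0.5,"z":85.5,"spin":0},{"fingers":38,"x":2,"y":0.5,"z":85.5,"spin":0}]' | egrep 'pos|force'; python3 -m crank '[{"fingers":38,"x":0,"y":0,"z":0.7,"spin":0},{"fingers":38,"x":0,"y":0,"z":1.5,"spin":0},{"fingers":38,"x":0,"y":0,"z":1.5,"spin":0},{"fingers":38,"x":0,"y":0,"z":1.5,"spin":0}]';  python3 go.py .641 -.0055 -.007 22.5
```

```text
tool_pos: [0.6426, -0.0053, -0.0017]
wrist_force: [0.4, 0.5, -5.9]
t: 32.88
tool_pos: [0.6424, -0.0052, -0.0035]
tcp_rot: [180.0, -0.0, 22.5]
wrist_force: [-0.1, 0.0, -6.1]
width: 0.0442
t 32.88 at [ 0.6424 -0.0052 -0.0035] [180.   -0.   22.5] w 0.0442
shift mm [-1.4 -0.2  3.5] spin 0.0 j7 -77 rows>= 1.0
```

```bash
python3 -m crank '[{"fingers":38,"x":-1,"y":0,"z":0.7,"spin":0},{"fingers":38,"x":-1,"y":0,"z":1.5,"spin":0},{"fingers":38,"x":-1,"y":0,"z":2,"spin":0},{"fingers":38,"x":-1,"y":0,"z":2,"spin":0}]' | egrep 'pos|force'; python3 -m crank '[{"fingers":38,"x":0,"y":0,"z":0.5,"spin":0},{"fingers":38,"x":0,"y":0,"z":1,"spin":0},{"fingers":38,"x":0,"y":0,"z":1,"spin":0}]' | egrep 'pos|force'
```

```text
tool_pos: [0.6411, -0.0056, -0.006]
wrist_force: [0.1, -0.2, -5.7]
tool_pos: [0.6412, -0.0055, -0.0064]
wrist_force: [-3.9, 0.3, 4.6]
```

Contact. I release, lift, retreat clear, then check every piece.

```bash
python3 -m crank '[{"fingers":55,"x":0,"y":0,"z":0,"spin":0},{"fingers":70,"x":0,"y":0,"z":0,"spin":0},{"fingers":75,"x":0,"y":0,"z":0,"spin":0},{"fingers":75,"x":0,"y":0,"z":-10,"spin":0},{"fingers":75,"x":0,"y":0,"z":-30,"spin":0},{"fingers":75,"x":0,"y":0,"z":-60,"spin":0},{"fingers":75,"x":0,"y":0,"z":-95,"spin":0},{"fingers":75,"x":0,"y":0,"z":-130,"spin":0},{"fingers":75,"x":0,"y":0,"z":-165,"spin":0},{"fingers":75,"x":0,"y":0,"z":-200,"spin":0},{"fingers":75,"x":0,"y":0,"z":-210,"spin":0}]'; python3 go.py .45 -.5 .25 22.5
```

```text
t: 34.38
tool_pos: [0.6432, -0.0055, 0.2096]
tcp_rot: [179.9, -0.4, 22.5]
wrist_force: [0.2, -0.1, 0.4]
width: 0.0748
t 34.38 at [ 0.6432 -0.0055  0.2096] [179.9  -0.4  22.5] w 0.0748
shift mm [-367.6  382.9  -42. ] spin 0.0 j7 -75 rows>= 13.0
```

```bash
python3 -m crank '[{"fingers":75,"x":-18,"y":19,"z":-5,"spin":0},{"fingers":75,"x":-42,"y":44,"z":-10,"spin":0},{"fingers":75,"x":-66,"y":69,"z":-15,"spin":0},{"fingers":75,"x":-90,"y":94,"z":-20,"spin":0},{"fingers":75,"x":-114,"y":119,"z":-25,"spin":0},{"fingers":75,"x":-138,"y":144,"z":-30,"spin":0},{"fingers":75,"x":-162,"y":169,"z":-35,"spin":0},{"fingers":75,"x":-186,"y":194,"z":-40,"spin":0},{"fingers":75,"x":-210,"y":219,"z":-40,"spin":0},{"fingers":75,"x":-234,"y":244,"z":-40,"spin":0},{"fingers":75,"x":-258,"y":269,"z":-40,"spin":0},{"fingers":75,"x":-282,"y":294,"z":-40,"spin":0},{"fingers":75,"x":-306,"y":319,"z":-40,"spin":0},{"fingers":75,"x":-330,"y":344,"z":-40,"spin":0},{"fingers":75,"x":-354,"y":369,"z":-40,"spin":0},{"fingers":75,"x":-367,"y":383,"z":-40,"spin":0},{"fingers":75,"x":-367,"y":383,"z":-40,"spin":0}]'; python3 - <<'E'
from h import *
a=ctrl.capture("top"); b=ctrl.capture("side"); cv2.imwrite("pics/t9.png",a); cv2.imwrite("pics/s9.png",b)
t=[cv2.resize(a[v-24:v+25,u-32:u+33],(400,300),interpolation=cv2.INTER_CUBIC) for u,v in[(213,286),(322,185),(229,199),(427,291)]]
cv2.imwrite("pics/c9.png",np.vstack([np.hstack(t[:2]),np.hstack(t[2:])]))
for n in "t0":pass
o=cv2.imread("pics/top0.png")
for im in(o,a):
    c=cv2.inRange(im[150:215,385:435],(0,0,0),(60,60,60)); m=cv2.moments(c,True); print("jar cap px",m["m10"]/m["m00"],m["m01"]/m["m00"])
E
```

```text
t: 35.8
tool_pos: [0.4456, -0.5044, 0.2434]
tcp_rot: [179.9, 0.1, 22.2]
wrist_force: [-0.5, -0.6, -1.0]
width: 0.0751
jar cap px 22.86832061068702 37.541984732824424
jar cap px 22.84321223709369 37.588910133843214
```

View pics/c9.png

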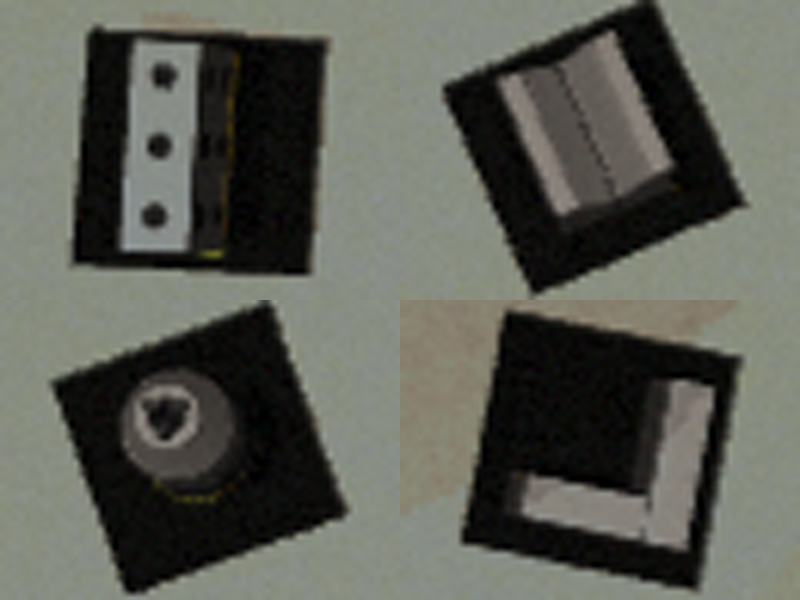

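The jar has not moved. One numeric check of the placed pieces from the corners in this crop.

```bash
python3 - <<'E'
from poses import *
ang=lambda v:round(np.degrees(np.arctan2(v[1],v[0])),1)
b=show("block",tile(213,286,[(131,42),(200,44),(190,251),(119,250)]),.055);print(b.mean(0)-[.4075,.2463],ang(b[0]-b[3]+b[1]-b[2]),"pad -3.6")
v=show("v",tile(322,185,[(499,77),(567,217),(673,170),(612,30)]-np.array([400,0])),.044);print(v.mean(0)-[.6405,-.0057],ang(v[0]-v[1]+v[3]-v[2]),"pad 22.5")
c=show("chuck",tile(229,199,[(166,118)]),.062);print(c-[.611,.21])
a=show("ang",tile(427,291,[(688,250),(715,84),(667,80),(648,194),(528,174),(520,217)]-np.array([400,0])),.044)
M=np.array([[.977,-.215],[.215,.977]]); print("origin in pad",M@(a[3]-[.3887,-.2435]),ang(a[1]-a[0]),ang(a[5]-a[0]),"pad -12.4, 77.6")
print(onz("top",[[409,180]],.075))
E
```

```text
block [[0.4465, 0.2579], [0.4454, 0.233], [0.3717, 0.2361], [0.3724, 0.2614]] sides [0.0248 0.0738 0.0254 0.0742]
[0.00150743 0.00081379] -2.6 pad -3.6
v [[0.6581, 0.027], [0.6051, 0.0029], [0.6218, -0.0362], [0.6749, -0.0148]] sides [0.0583 0.0425 0.0573 0.0451]
[-0.00049338  0.00043642] 23.2 pad 22.5
chuck [[0.6109, 0.2092]] sides [0.]
[[-0.00013616 -0.00084969]]
ang [[0.3525, -0.2655], [0.4113, -0.2776], [0.413, -0.2606], [0.3726, -0.2522], [0.3804, -0.2099], [0.3652, -0.2065]] sides [0.06   0.0171 0.0413 0.043  0.0156 0.0604]
origin in pad [-0.01389937 -0.01198299] -11.6 77.9 pad -12.4, 77.6
[[ 0.63025509 -0.20019597]]
```

All four pieces are within about 2 mm and 1° of their silhouettes, so I hand in.

```bash
python3 -c "
from plant import ctrl
print(ctrl.job_done())"
```

```text
the job is handed in; nothing more can be done
None
```

All four pieces are on their own pads, and I handed the job in at about 36 s of robot time. `job_done` gives no verdict, so I rely on the top-camera check I made just before handing in:

| Piece | Offset from silhouette | Yaw off by |
|---|---|---|
| Block | about 1.7 mm | 1° |
| V-block | about 0.7 mm | 0.7° |
| Chuck | about 0.9 mm | does not matter |
| Angle plate | origin at (-13.9, -12.0) mm, target (-14, -14) mm | under 1° |

The jar has not moved: its cap is within 0.1 px of where it was. The gripper is empty and clear of everything.

**What went wrong or disagreed:**
- **First chuck grasp:** it caught only the cone, reading 35 mm wide instead of 42 mm. The visible fingertips sat about 25–30 mm above the reported TCP, higher than the description implied. I set the chuck down gently and gripped it again lower, and used that lower depth for the other pieces.
- **Finger opening:** it read 1–3 mm under the true widths on every grasp.
- **Block set-down:** it pressed on its pad with about 49 N at the wrist, well under the 120 N limit.
- **Refused calls:** two calls were refused before the arm moved, because every row must carry all five values.

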